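# Send a used tubing clamp down the sorting return

### The job

Lay the pink tubing clamp on the steel flap of the sorting return and let go of it. Then push the black-knobbed lever all the way over towards the pink bin's side, hold it there for a good two seconds while the clamp slides off into the pink bin, and let the lever spring back to the middle. Leave the mortar, the forceps and the two clear sleeves where they are.

Things in the scene. Friction and masses are not known exactly. Their poses are not given: they have to be found in the camera images.
- unit: Sorting return, fixed to the counter, steel base 235 (x) by 316 (y) mm. Origin: on the counter below the flap's centre. x: along the flap's shaft towards the lever (away from the robot, give or take its yaw); y left, z up. Steel front wall and clear back wall at x = -68 and +68 mm, tops at z = 100 mm. An upright tool cannot reach the lever because of the shield over it.
- cover_left (a point): Inner edge of the left bin's clear cover, top face, at y = +80, z = 139 mm of the unit. The covers lie over the bins from |y| = 80 to 158 mm, x within 70 mm (the right one mirrors this), so a part gets into a bin only off the flap; between the covers the flap is open to above.
- shield_edge (a point): Middle of the front edge of the clear, yellow-edged shield over the lever, underside, at x = 88, z = 266 mm of the unit. The shield spans x 88 to 170 mm, y within 137 mm, top 279 mm, on thin posts at x = 157, y = +-125. It juts 27 mm past the knob towards the robot: reach the lever from the robot's side, over the flap, tool leaning about 40 degrees, fingers pointing away from the robot and down.
- flap_top (a point): Centre of the flap's upper face, 92 mm above the counter when level. A slippery bare metal plate, 124 mm along the unit's x, 120 mm along y, 4 mm thick, rocking about a shaft along the unit's x, 90 mm above the counter. Axes are the unit's when level. The clamp laid along x, with fingers closing along the unit's y, leaves a gripper most room (covers beside it rise to 139 mm).
- flap (a joint): Angle of flap and lever together (one rigid rocker), rad. 0: level, lever upright; a spring centres it. Positive: lever leans to the unit's +y (left), the flap's left half sinks and parts slide to the left bin; negative: right. Stops at +-0.70. Spring 0.8 N m per rad: 7 N at the knob when fully over; let go, it returns within half a second. The clamp slides off when well over (beyond about 0.4).
- knob (a point): Centre of the lever's black ball knob, 28 mm in diameter. Upright it is at x = 115, y = 0, z = 170 mm of the unit, 80 mm above the shaft's axis; it swings sideways on that 80 mm radius. Below it is a 10 mm steel rod down to the shaft.
- lever: The lever: rod and knob, part of the rocker. Origin: on the shaft's axis at the foot of the rod, 90 mm above the counter; z runs up the rod.
- pink_bin: Pink open bin, 126 (x) by 110 (y) by 40 mm high, walls 4 mm, fixed in the unit at one side of the flap, under the clear cover: its centre is at y = +97 or -97 mm of the unit. Which side differs from start to start. Origin: centre of its underside, 6 mm above the counter; axes parallel to the unit's.
- blue_bin: Blue bin of the same size, on the other side. Nothing goes into it.
- clamp: Pink plastic tubing clamp, 78 mm long (its x) , 26 mm wide (its y), 18 mm high, 30 g, lying on the counter to the left or the right of the unit. Two parallel arms joined at the ends; grip it across its width (along its y). Origin: centre of its underside.
- mortar: Squat white porcelain mortar, 92 mm in diameter, 55 mm high, 350 g; stands at the other side of the unit from the clamp. Origin: centre of its underside. Bystander.
- forceps: Chrome Allis forceps, lying flat on the counter to the right of the lever, 143 mm long (its x), 60 mm wide, 7 mm high. Origin: mid-length, on the counter. Bystander.
- sleeve_a: Clear polycarbonate luer sleeve, 24 mm in diameter, 30 mm high, standing left of the lever. Origin: centre of its underside. Bystander.
- sleeve_b: The same, standing further left. Bystander.
Not all that is in view belongs to the job. Of the things that look like the clamp, take the one that is nearest to the robot's base at the start.

How it is judged (in metres and radians):
On the way, in this order (a step that is already met when the one before it is completed fails the run):
1. the clamp lies on the level flap, let go of (contact force between clamp and flap above 0.05 N and contact force between the fingers and clamp below 0.01 N and x of clamp in the frame of flap_top between -0.065 and 0.065 m and y of clamp in the frame of flap_top between -0.06 and 0.06 m and value of joint flap between -0.06 and 0.06 rad and linear speed of clamp below 0.03 m/s), for 0.3 s.
2. the lever itself is pushed well over (beyond 0.55 rad) to the pink bin's side and held there for 1.2 s (contact force between anything else and lever above 0.5 N and ((y of pink_bin in the frame of unit above 0 m and value of joint flap above 0.55 rad) or (y of pink_bin in the frame of unit below 0 m and value of joint flap below -0.55 rad))), for 1.2 s.
3. the lever is back in the middle (within 0.06 rad) (value of joint flap between -0.06 and 0.06 rad), for 0.2 s.
At the end, for the whole second after the job is handed in: The clamp rests in the pink bin (its origin within 58 mm in x and 52 mm in y of the bin's centre, and under 50 mm above the bin's underside, slower than 30 mm/s), and the lever stands in the middle (within 0.06 rad) and still (below 0.1 rad/s) (all of step 3 and x of clamp in the frame of pink_bin between -0.058 and 0.058 m and y of clamp in the frame of pink_bin between -0.052 and 0.052 m and z of clamp in the frame of pink_bin below 0.05 m and linear speed of clamp below 0.03 m/s and velocity of joint flap between -0.1 and 0.1 rad/s); the robot touches nothing.
It fails at once if the mortar is moved by more than 30 mm or tipped (distance of mortar from where it was at the start of the episode above 0.03 m or angle between mortar's own z axis and vertical above 0.5 rad).
It fails at once if the forceps is moved by more than 30 mm or tipped (distance of forceps from where it was at the start of the episode above 0.03 m or angle between forceps's own z axis and vertical above 0.5 rad).
It fails at once if the sleeve is moved by more than 30 mm or tipped (distance of sleeve_a from where it was at the start of the episode above 0.03 m or angle between sleeve_a's own z axis and vertical above 0.5 rad).
It fails at once if the sleeve is moved by more than 30 mm or tipped (distance of sleeve_b from where it was at the start of the episode above 0.03 m or angle between sleeve_b's own z axis and vertical above 0.5 rad).
It also fails if it takes over 64 s, if anything falls off the work surface, if the arm or the gripper's body presses on something with over 40 N, if the wrist force passes 120 N, or if a joint passes its speed limit or range.

### The arm

A 6-joint arm with a two-finger parallel gripper is mounted at the origin on the work surface. World frame = base frame: x ahead of the robot, y to its left, z up, the work surface at z = 0. Lengths are in m, angles in degrees, forces in N, time in s.
With the tool pointing down it reaches from about 0.425 to 0.925 m from the base axis. Payload 12.5 kg.
Tool frame: the origin (TCP) lies at the very end of the fingers, on their centre line; the grasp point (between the pads) lies 19 mm behind it; z points along the fingers, y is the line along which they close (so a half turn about z gives the same grasp; the last joint's range is limited). The gripper opens to 85 mm and grips with 20 to 120 N. Pads are 22 mm wide; open, the fingers measure 114 mm over their backs; the gripper's body (76 mm by 85 mm) begins 54 mm behind the grasp point. The pads swing forward as they close: fully open they stand 13 mm farther back than shut.
Start: joints at [-75.493, 28.126, 89.318, -0, 62.55, -6.05], TCP at [0.219, -0.585, 0.231] pointing down, gripper open.
Joint ranges: [-177.58, 177.58], [-47.91, 125.51], [2.72, 160], [-65.01, 245.01], [3.68, 167.84], [-153.87, 153.87]. Speed limits (degrees/s): [127.2, 127.2, 159.86, 180, 180, 180].

### API

Orientations are given as a 3x3 rotation matrix whose columns are the frame's x, y, z axes.
In Python, from bench import status, capture, camera_params, ticket gives the robot as it stands.
- The arm moves only by the shell command python3 -m creep 'ROWS'. ROWS is JSON, a list of rows, each a list of 7 numbers: the turn, a rotation vector about the tool's x, y, z in units of 5 degrees (1.0 is 5 degrees), then the shift along the tool's x, y, z in units of 40 mm (1.0 is 40 mm), then the finger opening in mm, from 0 to 85.4. In form: [[rx, ry, rz, dx, dy, dz, hand], ...]. A call has exactly 10 rows; each row shifts and turns the commanded pose from where the row before left it, along the tool's axes as they then stand; what a row does not reach is not made up. A row lasts 1/12 s, in which the tool goes at most 41.7 mm and 7.16 degrees, less where a joint would pass 70% of its speed; a pose out of reach is approached as far as the arm can. A call is refused whole if a number of a shift passes 1 or a number of a turn 1, either way. A call with a gripper value outside its range is refused whole. The fingers move at their own pace and stop on an object; the grip force is fixed at half the most. Time passes only in rows, so rows that do not move let the fingers close, or fill a call up. It gives the time, the measured TCP pose, the force, the opening and the grip force at its end, in the units of the state.
- status.read_state(): the state, without advancing time (a new reading comes with each control period).
- capture(name): name is "scene" or "top"; returns the picture (384x512x3 uint8, red, green, blue); there is no depth.
- camera_params(name): a dict with "fx", "fy", "cx", "cy" (pixels), "k1" (the pictures are not rectified: a ray, as slopes to the right and down, at radius r is drawn at 1 + k1 r^2 times it, then the intrinsics apply), "rvec" (rotation vector, rad) and "tvec" (3), from world to camera coordinates, as OpenCV has them. Camera axes: x right, y down, z forward; pixel columns grow to the right and rows downward; lengths in m; the calibration is good to about 2 mm. A picture is of the moment at which its call begins. camera_params takes no time and is no camera call.
- ticket.close_job(): hands the job in; it is judged then, once.
The state is a dict: "clock": time; "q": joint angles; "qvel": joint speeds; "effort": joint torques, N m; "position": TCP position; "ee_rot": TCP orientation; "ft_force": force on the tool from outside, world axes, zero at the start; "wrist_torque": the same for the moment, N m; "gripper_width": finger opening in m; "grasp_force": force on a finger pad.
Only numpy, scipy, OpenCV 4.12 (cv2) and the standard library are available. Lean on these libraries where they do the work, as an engineer would, in place of code of your own. Each camera call takes 0.05 s, during which the arm holds its last target. There are 200 camera calls.

## Working session

There is one attempt and no reset: what is moved stays moved. The work goes in short steps, Python scripts to look and compute and a shell command to move; the robot and the scene stay as the last step left them, time stands still between calls to the robot, and variables do not carry over. Pictures are saved under pics/ and viewed, at most 12 in all, crops included, and the job is handed in when it is done.

```bash
mkdir -p pics; ls; python3 - <<'E'
from bench import status,capture,camera_params
import cv2,numpy as np
for n in("scene","top"):
    p=capture(n);cv2.imwrite(f"pics/{n}0.png",p[:,:,::-1]);c=camera_params(n);print(n,c)
    R=cv2.Rodrigues(np.array(c["rvec"],float))[0];print(-R.T@np.array(c["tvec"]))
s=status.read_state();print(s["clock"],s["position"],s["ee_rot"],s["gripper_width"])
E
```

```text
pics
scene {'fx': 376.74693436025274, 'fy': 376.74693436025274, 'cx': 255.0183857726772, 'cy': 197.62123707106687, 'k1': -0.03588077085158261, 'rvec': array([ 0.80819427,  2.59209143, -1.02173117]), 'tvec': array([ 0.45381175, -0.03543054,  1.37123523])}
[0.9428268  0.52018417 0.9633133 ]
top {'fx': 487.4971239645222, 'fy': 487.4971239645222, 'cx': 252.77285999446536, 'cy': 191.36026085082534, 'k1': 0.014798362968630942, 'rvec': array([ 2.19025556, -2.19784288,  0.0908766 ]), 'tvec': array([-0.09894657,  0.53848416,  1.48398922])}
[ 0.43627356 -0.07817871  1.5183982 ]
0.1 [ 0.2194308  -0.58500278  0.2307871 ] [[ 9.36332579e-01  3.51114287e-01 -2.41335459e-04]
 [ 3.51114355e-01 -9.36332119e-01  9.33950550e-04]
 [ 1.01953239e-04 -9.59224672e-04 -9.99999535e-01]] 0.08553798726379432
```

View pics/scene0.png

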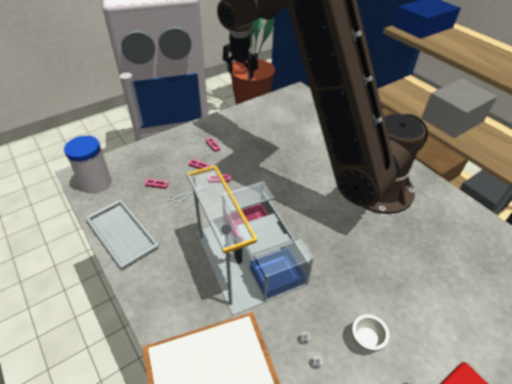

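View pics/top0.png

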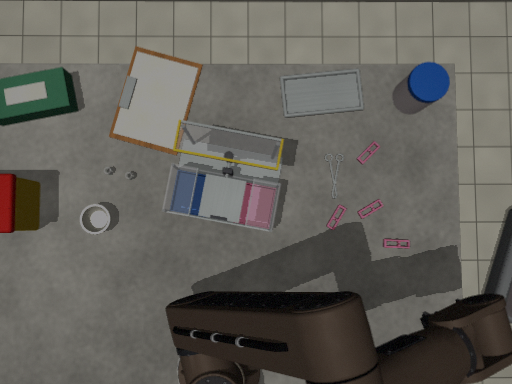

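The unit is centred near (225,185) in top. The pink bin is on its right side (260,207), i.e. unit -y, and blue is on the left. There are four pink clamps on the right, at (336,217), (370,208), (396,243) and (368,152). The yellow shield edge runs (176,148) to (281,166). The mortar is at (95,218).

```bash
cat > h.py <<'E'
import cv2,numpy as np
from bench import status,capture,camera_params
def cam(n):
    c=camera_params(n);R=cv2.Rodrigues(np.array(c["rvec"],float))[0];t=np.array(c["tvec"],float)
    K=np.array([[c["fx"],0,c["cx"]],[0,c["fy"],c["cy"]],[0,0,1]]);D=np.array([c["k1"],0,0,0.]);return K,D,R,t
def ray(n,uv):
    K,D,R,t=cam(n);u=cv2.undistortPoints(np.array(uv,float).reshape(-1,1,2),K,D)[:,0]
    return -R.T@t,np.c_[u,np.ones(len(u))]@R
def plane(n,uv,z):
    o,d=ray(n,uv);return o+d*((z-o[2])/d[:,2])[:,None]
def proj(n,P):
    K,D,R,t=cam(n);return cv2.projectPoints(np.array(P,float).reshape(-1,1,3),cv2.Rodrigues(R)[0],t,K,D)[0][:,0]
def mask(im,lo,hi): return cv2.inRange(cv2.cvtColor(im,cv2.COLOR_RGB2HSV),np.array(lo),np.array(hi))
def blobs(m,amin):
    return [c for c in cv2.findContours(m,cv2.RETR_EXTERNAL,cv2.CHAIN_APPROX_NONE)[0] if cv2.contourArea(c)>amin]
E
python3 - <<'E'
from h import *
np.set_printoptions(precision=4,suppress=True)
im=cv2.imread("pics/top0.png")[:,:,::-1].copy()
for c in blobs(mask(im,(150,70,60),(179,255,255)),20):
    P=plane("top",c[:,0],0.014)
    r=cv2.minAreaRect((P[:,:2]*1000).astype(np.float32));b=np.array(r[0])/1000
    print("pink",c[:,0].mean(0),b,"size",r[1],"ang",r[2],"dist",np.hypot(*b))
for n in("top","scene"):
    im=cv2.imread(f"pics/{n}0.png")[:,:,::-1].copy()
    m=mask(im,(18,150,130),(32,255,255))
    cs=max(blobs(m,30),key=lambda c:np.ptp(c[:,0,0]))
    r=cv2.boxPoints(cv2.minAreaRect(cs));print(n,"yellow",r.tolist());print(plane(n,r,0.272))
    if n=="top":
        q=r; 
im=cv2.imread("pics/top0.png");cv2.imwrite("pics/crop1.png",cv2.resize(im[100:260,150:310],None,fx=3.7,fy=3.7,interpolation=cv2.INTER_CUBIC))
E
```

```text
pink [396.254  243.2222] [ 0.3772 -0.5416] size (80.41039276123047, 26.24314308166504) ang 87.31770324707031 dist 0.6599571412576433
pink [336.0702 216.8246] [ 0.4588 -0.3575] size (27.150386810302734, 80.40367889404297) ang 59.09532165527344 dist 0.5816412304176073
pink [369.8545 208.7091] [ 0.4842 -0.4638] size (27.38498306274414, 79.31122589111328) ang 30.487775802612305 dist 0.6704911933992393
pink [264.4824 206.3882] [ 0.4909 -0.134 ] size (43.02662658691406, 50.64305114746094) ang 69.22923278808594 dist 0.5088678576579697
pink [245.2747 203.2308] [ 0.5024 -0.0778] size (18.742977142333984, 128.48036193847656) ang 79.2459716796875 dist 0.5084076980237706
pink [368.     152.4783] [ 0.6589 -0.4608] size (24.195188522338867, 78.3251724243164) ang 44.516780853271484 dist 0.8040591385299695
top yellow [[172.77760314941406, 150.19387817382812], [178.45555114746094, 119.71231842041016], [282.994873046875, 139.18533325195312], [277.31695556640625, 169.66690063476562]]
[[ 0.6276  0.1082  0.272 ]
 [ 0.7069  0.0941  0.272 ]
 [ 0.6558 -0.1756  0.272 ]
 [ 0.5767 -0.1604  0.272 ]]
scene yellow [[189.00001525878906, 173.0], [219.66001892089844, 159.2423095703125], [255.9912567138672, 240.20907592773438], [225.3312530517578, 253.96676635742188]]
[[ 0.6509 -0.1802  0.272 ]
 [ 0.5535 -0.1825  0.272 ]
 [ 0.6314  0.1039  0.272 ]
 [ 0.7092  0.0967  0.272 ]]
```

View pics/crop1.png

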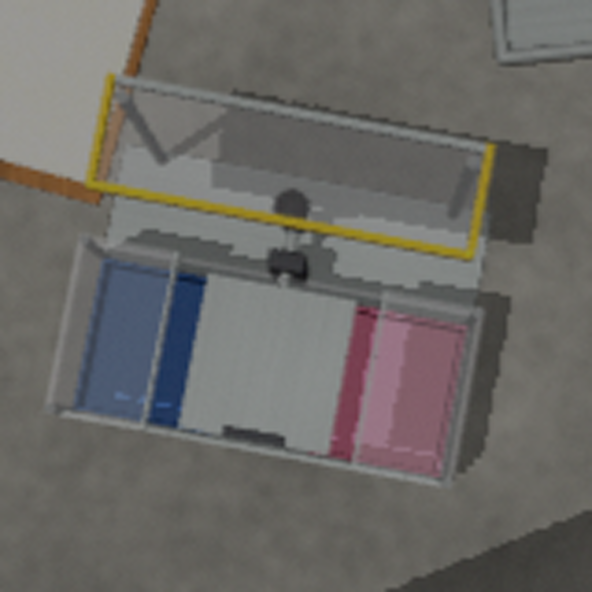

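The crop confirms: shield front edge (90,187)-(472,252) in crop pixels, flap corners roughly (213,272), (357,300), (328,455), (180,427), knob at (291,205). Pink bin is on the right. The target clamp is the one at top px (336,217), 0.58 m from the base.

```bash
python3 - <<'E'
from h import *
np.set_printoptions(precision=4,suppress=True)
f=lambda L:np.array(L,float)/3.7+[150,100]-0.36
e=plane("top",f([(90,187),(472,252)]),0.279)
d=e[0]-e[1];yaw=-np.degrees(np.arctan2(d[0],d[1]));print("edge",e,np.linalg.norm(d),yaw)
c=np.cos(np.radians(yaw));s=np.sin(np.radians(yaw));X=np.array([c,s,0]);Y=np.array([-s,c,0])
print("origin from edge",(e.mean(0)-X*.088)[:2])
k=plane("top",f([(291,205)]),0.170)[0];print("knob",k,"origin",(k-X*.115)[:2])
fl=plane("top",f([(213,272),(357,300),(328,455),(180,427)]),0.092);print("flap",fl,fl.mean(0))
w=plane("top",f([(78,240),(482,305),(447,485),(50,410)]),0.139);print("cover corners",w,w.mean(0),np.linalg.norm(w[0]-w[1]),np.linalg.norm(w[1]-w[2]))
# draw predicted points
O=np.array([.516,-.012,0])
# clamp via scene
im=cv2.imread("pics/scene0.png")[:,:,::-1].copy()
for c_ in blobs(mask(im,(150,70,60),(179,255,255)),15):
    P=plane("scene",c_[:,0],0.014);r=cv2.minAreaRect((P[:,:2]*1000).astype(np.float32));print("scene pink",c_[:,0].mean(0),r)
for m_ in [m for m in range(1)]:
    im=cv2.imread("pics/top0.png")[:,:,::-1].copy()
    for c_ in blobs(mask(im,(150,70,60),(179,255,255)),20):
        P=plane("top",c_[:,0],0.014);r=cv2.minAreaRect((P[:,:2]*1000).astype(np.float32));b=cv2.boxPoints(r)
        a=max((b[1]-b[0],b[2]-b[1]),key=np.linalg.norm);print(r[0],"long axis deg",np.degrees(np.arctan2(a[1],a[0])))
E
```

```text
edge [[ 0.6266  0.1041  0.279 ]
 [ 0.5808 -0.1597  0.279 ]] 0.2677211400475946 -9.831655005614625
origin from edge [ 0.517  -0.0127]
knob [ 0.6294 -0.0308  0.17  ] origin [ 0.5161 -0.0111]
flap [[ 0.5872  0.0339  0.092 ]
 [ 0.5646 -0.0803  0.092 ]
 [ 0.4419 -0.0571  0.092 ]
 [ 0.4644  0.0596  0.092 ]] [ 0.5145 -0.011   0.092 ]
cover corners [[ 0.6071  0.1336  0.139 ]
 [ 0.5562 -0.1762  0.139 ]
 [ 0.4185 -0.1485  0.139 ]
 [ 0.4768  0.1539  0.139 ]] [ 0.5146 -0.0093  0.139 ] 0.3140270741622275 0.14049086768477553
scene pink [254.8644 211.7119] ((448.395263671875, -150.7566680908203), (56.301116943359375, 72.08474731445312), 77.15083312988281)
scene pink [156.02 183.06] ((664.3331909179688, -460.5989990234375), (38.0990104675293, 82.65312957763672), 45.611812591552734)
scene pink [226.6 176.8] ((436.7735595703125, -345.5816650390625), (41.76702880859375, 22.920207977294922), 82.45601654052734)
scene pink [198.0714 163.7381] ((491.34930419921875, -467.4852600097656), (37.59070587158203, 75.87799835205078), 30.592439651489258)
scene pink [212.5152 143.8788] ((383.3731689453125, -539.697265625), (88.17977905273438, 32.22904968261719), 86.99678039550781)
(377.15130615234375, -541.5720825195312) long axis deg 87.31772
(458.8253173828125, -357.4714660644531) long axis deg -30.904684
(484.175048828125, -463.82427978515625) long axis deg -59.512234
(490.9073791503906, -134.00164794921875) long axis deg -20.77076
(502.42529296875, -77.76382446289062) long axis deg -10.754032
(658.9427490234375, -460.7662658691406) long axis deg -45.483227
```

```bash
python3 -m creep '[[0,0,0,0.76,-0.32,0,60],[0,0,0,0.76,-0.32,0,60],[0,0,0,0.76,-0.32,0,60],[0,0,0,0.76,-0.32,0,60],[0,0,0,0.76,-0.32,0,60],[0,0,0,0.76,-0.32,0,60],[0,0,0,0.76,-0.32,0,60],[0,0,0,0.76,-0.32,0,60],[0,0,0,0.76,-0.32,0,60],[0,0,0,0.76,-0.32,0,60]]'
python3 -m creep '[[0,0,1,0,0,0.4,60],[0,0,1,0,0,0.4,60],[0,0,1,0,0,0.4,60],[0,0,1,0,0,0.4,60],[0,0,1,0,0,0.4,60],[0,0,1,0,0,0.4,60],[0,0,1,0,0,0.4,60],[0,0,1,0,0,0.4,60],[0,0,1,0,0,0.4,60],[0,0,0.3,0,0,0,60]]'
cat > d.py <<'E'
# d.py x y z : shift to the target, in tool axes and units of 40 mm; prints pose
import sys
from h import *
np.set_printoptions(precision=4,suppress=True)
s=status.read_state();R=np.array(s["ee_rot"]);p=np.array(s["position"])
print("t",s["clock"],"pos",p,"xaxis yaw",np.degrees(np.arctan2(R[1,0],R[0,0])),"z",R[:,2],"F",s["ft_force"],"w",s["gripper_width"],"gf",s["grasp_force"])
if len(sys.argv)>3: print("units",R.T@(np.array(sys.argv[1:4],float)-p)/.04)
E
python3 d.py 0.4588 -0.3575 0.004
```

```text
clock: 0.93
position: [0.4601, -0.3572, 0.2311]
ee_rot: [[0.936, 0.351, -0.0], [0.351, -0.936, 0.0], [-0.0, -0.0, -1.0]]
ft_force: [0.8, -0.1, -0.2]
gripper_width: 0.0598
grasp_force: 0.0
clock: 1.77
position: [0.4582, -0.3577, 0.0843]
ee_rot: [[0.897, -0.442, -0.003], [-0.442, -0.897, 0.003], [-0.004, -0.001, -1.0]]
ft_force: [-0.4, 1.2, 0.5]
gripper_width: 0.0599
grasp_force: 0.0
t 1.7667 pos [ 0.4582 -0.3577  0.0843] xaxis yaw -26.239022995610195 z [-0.0033  0.0032 -1.    ] F [-0.3817  1.1988  0.5151] w 0.05994781881863692 gf 0.0
units [ 0.0213 -0.0078  2.0062]
```

```bash
python3 -m creep '[[0,0,0.3,0,0,0.3,50],[0,0,0.3,0,0,0.3,50],[0,0,0.3,0,0,0.3,50],[0,0,0,0.02,0,0.3,50],[0,0,0,0,0,0.3,50],[0,0,0,0,0,0.2,50],[0,0,0,0,0,0.2,50],[0,0,0,0,0,0.1,50],[0,0,0,0,0,0,50],[0,0,0,0,0,0,50]]'; python3 d.py 0.4588 -0.3575 0.004
python3 - <<'E'
from h import *
a=capture("top");b=capture("scene")
o=np.hstack([cv2.resize(a[170:260,290:410],(400,300)),cv2.resize(b[130:220,160:280],(400,300))])
cv2.imwrite("pics/c2.png",o[:,:,::-1])
E
```

```text
clock: 2.6
position: [0.46, -0.3591, 0.0074]
ee_rot: [[0.862, -0.507, 0.0], [-0.507, -0.862, -0.0], [0.0, 0.0, -1.0]]
ft_force: [0.1, -0.0, 0.5]
gripper_width: 0.0496
grasp_force: 0.0
t 2.6 pos [ 0.46   -0.3591  0.0074] xaxis yaw -30.43513804396925 z [ 0.     -0.0001 -1.    ] F [ 0.0707 -0.0357  0.5434] w 0.0496344720008752 gf 0.0
units [-0.0452 -0.0199  0.0841]
```

View pics/c2.png

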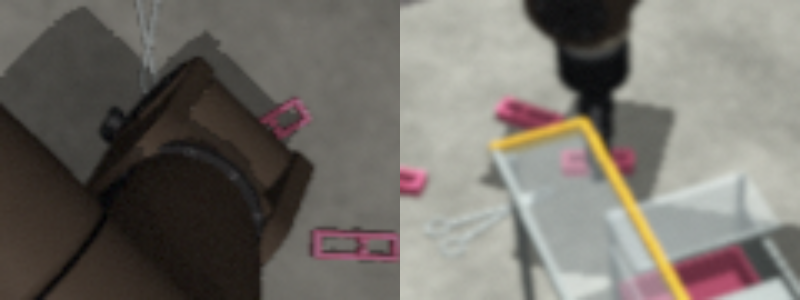

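The scene view (right half) shows the fingers straddling the target clamp near its middle at about (598,160) in the crop. The top view is hidden by the arm. Closing and lifting.

```bash
python3 -m creep '[[0,0,0,-0.04,-0.02,0.08,0],[0,0,0,0,0,0,0],[0,0,0,0,0,0,0],[0,0,0,0,0,0,0],[0,0,0,0,0,0,0],[0,0,0,0,0,0,0],[0,0,0,0,0,0,0],[0,0,0,0,0,0,0],[0,0,0,0,0,0,0],[0,0,0,0,0,0,0]]'
python3 -m creep '[[0,0,0,0,0,-0.3,0],[0,0,0,0,0,-0.6,0],[0,0,0,0,0,-0.6,0],[0,0,0,0,0,-0.6,0],[0,0,0,0,0,-0.7,0],[0,0,0,0,0,-0.7,0],[0,0,0,0,0,-0.7,0],[0,0,0,0,0,-0.7,0],[0,0,0,0,0,-0.7,0],[0,0,0,0,0,0,0]]'; python3 d.py 0.516 -0.0115 0.226
```

```text
clock: 3.53
position: [0.4589, -0.3575, 0.0043]
ee_rot: [[0.862, -0.507, 0.0], [-0.507, -0.862, -0.0], [0.0, 0.0, -1.0]]
ft_force: [-0.4, 1.1, 5.9]
gripper_width: 0.0245
grasp_force: 59.7
clock: 4.37
position: [0.46, -0.3586, 0.2341]
ee_rot: [[0.862, -0.507, 0.006], [-0.507, -0.862, -0.006], [0.008, 0.002, -1.0]]
ft_force: [-0.5, 0.3, 0.5]
gripper_width: 0.0243
grasp_force: 59.0
t 4.3667 pos [ 0.46   -0.3586  0.2341] xaxis yaw -30.436191524407374 z [ 0.0059 -0.0059 -1.    ] F [-0.4781  0.274   0.5092] w 0.024332076065288765 gf 58.97023379802704
units [-3.1903 -8.1899  0.1583]
```

```bash
python3 -m creep '[[0,0,0,-0.34,-0.81,0,0],[0,0,0,-0.34,-0.81,0,0],[0,0,0,-0.34,-0.81,0,0],[0,0,0,-0.34,-0.81,0,0],[0,0,0,-0.34,-0.81,0,0],[0,0,0,-0.34,-0.81,0,0],[0,0,0,-0.34,-0.81,0,0],[0,0,0,-0.34,-0.81,0,0],[0,0,0,-0.34,-0.81,0,0],[0,0,0,-0.34,-0.81,0,0]]'
python3 -m creep '[[0,0,-0.8,0,0,0.2,0],[0,0,-0.8,0,0,0.2,0],[0,0,-0.8,0,0,0.2,0],[0,0,-0.8,0,0,0.2,0],[0,0,-0.8,0,0,0.2,0],[0,0,0,0,0,0.2,0],[0,0,0,0,0,0,0],[0,0,0,0,0,0,0],[0,0,0,0,0,0,0],[0,0,0,0,0,0,0]]';python3 d.py 0.508 -0.010 0.097
python3 - <<'E'
from h import *
a=capture("top");b=capture("scene")
o=np.hstack([cv2.resize(a[120:240,160:320],(400,300)),cv2.resize(b[150:300,170:370],(400,300))])
cv2.imwrite("pics/c3.png",o[:,:,::-1])
E
```

```text
clock: 5.2
position: [0.5055, -0.0076, 0.2284]
ee_rot: [[0.862, -0.507, 0.0], [-0.507, -0.862, -0.0], [0.0, 0.0, -1.0]]
ft_force: [1.0, -0.5, 0.4]
gripper_width: 0.024
grasp_force: 59.0
clock: 6.03
position: [0.506, -0.0093, 0.1806]
ee_rot: [[0.983, -0.182, 0.001], [-0.182, -0.983, -0.0], [0.001, 0.0, -1.0]]
ft_force: [0.3, -0.1, 0.1]
gripper_width: 0.0246
grasp_force: 59.1
t 6.0333 pos [ 0.506  -0.0093  0.1806] xaxis yaw -10.505388904248935 z [ 0.0008 -0.0002 -1.    ] F [ 0.3372 -0.0841  0.0703] w 0.02458727178187933 gf 59.07599687576294
units [0.0507 0.0071 2.0891]
```

View pics/c3.png

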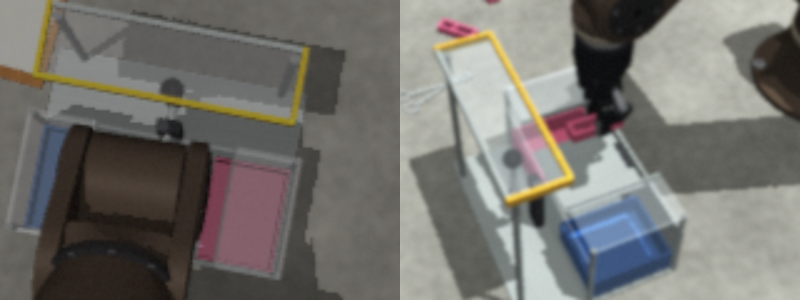

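The clamp is held along the unit's x over the flap (right half, about (570,128)), and the gripper is clear of the shield and covers. Lowering.

```bash
python3 -m creep '[[0,0,0,0.04,0,0.3,0],[0,0,0,0,0,0.3,0],[0,0,0,0,0,0.3,0],[0,0,0,0,0,0.3,0],[0,0,0,0,0,0.3,0],[0,0,0,0,0,0.2,0],[0,0,0,0,0,0.2,0],[0,0,0,0,0,0.12,0],[0,0,0,0,0,0.05,0],[0,0,0,0,0,0,0]]';python3 d.py 0.508 -0.010 0.0965
```

```text
clock: 6.97
position: [0.5074, -0.0096, 0.0971]
ee_rot: [[0.983, -0.181, -0.0], [-0.181, -0.983, -0.0], [-0.0, 0.0, -1.0]]
ft_force: [-0.4, 0.1, 0.1]
gripper_width: 0.0243
grasp_force: 59.1
t 6.9667 pos [ 0.5074 -0.0096  0.0971] xaxis yaw -10.448396174546694 z [-0.0003 -0.     -1.    ] F [-0.3828  0.1252  0.0835] w 0.02425179910427775 gf 59.0651661157608
units [0.017  0.0076 0.015 ]
```

```bash
python3 -m creep '[[0,0,0,0,0,0.01,24],[0,0,0,0,0,0,27],[0,0,0,0,0,0,30],[0,0,0,0,0,0,34],[0,0,0,0,0,0,40],[0,0,0,0,0,0,45],[0,0,0,0,0,0,45],[0,0,0,0,0,0,45],[0,0,0,0,0,0,45],[0,0,0,0,0,0,45]]'
python3 -m creep '[[0,0,0,0,0,-0.2,45],[0,0,0,0,0,-0.3,45],[0,0,0,0,0,-0.4,45],[0,0,0,0,0,-0.5,45],[0,0,0,0,0,-0.5,45],[0,0,0,0,0,-0.5,45],[0,0,0,0,0,-0.5,45],[0,0,0,0,0,-0.5,45],[0,0,0,0,0,-0.5,45],[0,0,0,0,0,0,45]]'; python3 d.py
python3 - <<'E'
from h import *
a=capture("top");b=capture("scene")
o=np.hstack([cv2.resize(a[120:240,160:320],(400,300)),cv2.resize(b[150:300,170:370],(400,300))])
cv2.imwrite("pics/c4.png",o[:,:,::-1])
E
```

```text
clock: 7.8
position: [0.5074, -0.0096, 0.0969]
ee_rot: [[0.983, -0.181, 0.0], [-0.181, -0.983, -0.0], [0.0, 0.0, -1.0]]
ft_force: [-0.2, 0.1, 0.0]
gripper_width: 0.045
grasp_force: 0.0
clock: 8.63
position: [0.5084, -0.0097, 0.2569]
ee_rot: [[0.983, -0.181, 0.006], [-0.181, -0.983, -0.001], [0.006, -0.0, -1.0]]
ft_force: [-0.5, 0.4, 0.8]
gripper_width: 0.0448
grasp_force: 0.0
t 8.6333 pos [ 0.5084 -0.0097  0.2569] xaxis yaw -10.435163415846331 z [ 0.0057 -0.0009 -1.    ] F [-0.5137  0.3717  0.8313] w 0.044783732311512926 gf 0.0
```

View pics/c4.png

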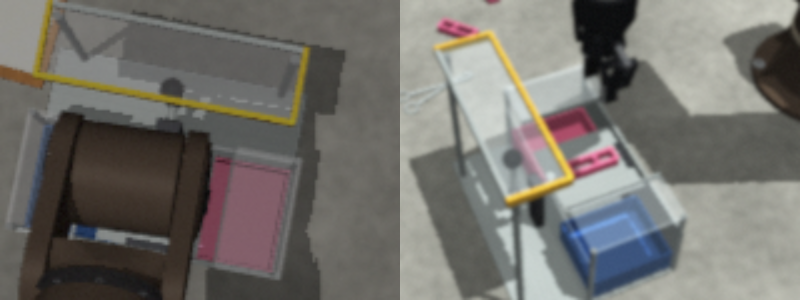

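The clamp lies alone on the flap (right half, (595,160)) and the fingers are clear. Now closing the fingers and leaning the tool 40°.

```bash
python3 -m creep '[[0,0.8,0,0,0,0,0],[0,0.8,0,0,0,0,0],[0,0.8,0,0,0,0,0],[0,0.8,0,0,0,0,0],[0,0.8,0,0,0,0,0],[0,0.8,0,0,0,0,0],[0,0.8,0,0,0,0,0],[0,0.8,0,0,0,0,0],[0,0.8,0,0,0,0,0],[0,0.8,0,0,0,0,0]]'; python3 d.py 0.5788 0.0175 0.216
```

```text
clock: 9.57
position: [0.5062, -0.0111, 0.2518]
ee_rot: [[0.771, -0.186, 0.609], [-0.143, -0.983, -0.119], [0.621, 0.005, -0.784]]
ft_force: [-1.0, -1.1, 0.3]
gripper_width: 0.0001
grasp_force: 0.0
t 9.5667 pos [ 0.5062 -0.0111  0.2518] xaxis yaw -10.473080695652733 z [ 0.6093 -0.1191 -0.784 ] F [-0.9906 -1.0756  0.2617] w 0.00011830579865293042 gf 0.0
units [ 0.7424 -1.0431  1.7235]
```

```bash
python3 -m creep '[[0,0,0,0,-0.35,0,0],[0,0,0,0,-0.35,0,0],[0,0,0,0,-0.35,0,0],[0,0,0,0.18,0,0.3,0],[0,0,0,0.18,0,0.3,0],[0,0,0,0.18,0,0.4,0],[0,0,0,0.18,0,0.4,0],[0,0,0,0,0,0.3,0],[0,0,0,0,0,0,0],[0,0,0,0,0,0,0]]'; python3 d.py 0.6421 0.0058 0.139
```

```text
clock: 10.4
position: [0.5779, 0.0156, 0.216]
ee_rot: [[0.773, -0.19, 0.606], [-0.147, -0.982, -0.12], [0.617, 0.004, -0.787]]
ft_force: [0.2, 0.2, -0.6]
gripper_width: -0.0
grasp_force: 0.0
t 10.4 pos [0.5779 0.0156 0.216 ] xaxis yaw -10.759594030903802 z [ 0.6056 -0.1205 -0.7866] F [ 0.1787  0.193  -0.6027] w -3.3289680797079057e-05 gf 0.0
units [ 0.0872 -0.0712  2.5157]
```

```bash
python3 -m creep '[[0,0.4,0,0,-0.07,0,0],[0,0,0,0,0,0.3,0],[0,0,0,0,0,0.3,0],[0,0,0,0,0,0.3,0],[0,0,0,0,0,0.3,0],[0,0,0,0,0,0.3,0],[0,0,0,0,0,0.3,0],[0,0,0,0,0,0.3,0],[0,0,0,0,0,0.3,0],[0,0,0,0,0,0,0]]'; python3 d.py 0.6421 0.0058 0.139
python3 - <<'E'
from h import *
a=capture("top");b=capture("scene")
o=np.hstack([cv2.resize(a[120:240,160:320],(400,300)),cv2.resize(b[150:270,170:330],(400,300))])
cv2.imwrite("pics/c5.png",o[:,:,::-1])
E
```

```text
clock: 11.23
position: [0.6497, 0.0008, 0.1698]
ee_rot: [[0.783, -0.175, 0.597], [-0.142, -0.985, -0.103], [0.606, -0.004, -0.795]]
ft_force: [0.1, -0.0, -0.3]
gripper_width: 0.0001
grasp_force: 0.0
t 11.2333 pos [0.6497 0.0008 0.1698] xaxis yaw -10.249885367791535 z [ 0.5974 -0.1031 -0.7953] F [ 0.0714 -0.0215 -0.2853] w 5.2320549174288876e-05 gf 0.0
units [-0.633  -0.0881  0.4868]
```

View pics/c5.png

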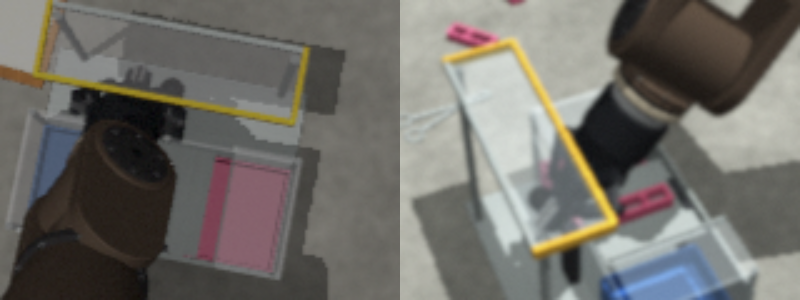

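The top view shows the gripper front passing under the yellow edge at (130,100), left of the knob at (172,90). The tool is 25 mm higher than intended, so I'll check the joints.

```bash
python3 - <<'E'
from bench import status
s=status.read_state();print([round(float(v),1) for v in s["q"]],[round(float(v),1) for v in s["qvel"]])
E
python3 -m creep '[[0,0,0,0,0,-0.2,0],[0,0,0,-0.1,0,-0.2,0],[0,0,0,-0.1,0,-0.1,0],[0,0,0,-0.1,0,0,0],[0,0,0,-0.1,0,0,0],[0,0,0,-0.1,0,0,0],[0,0,0,-0.1,0,0,0],[0,0,0,0,0,0,0],[0,0,0,0,0,0,0],[0,0,0,0,0,0,0]]';python3 d.py 0.6421 0.0058 0.139; python3 - <<'E'
from bench import status
s=status.read_state();print([round(float(v),1) for v in s["q"]],[round(float(v),1) for v in s["qvel"]])
E
```

```text
[-4.5, 27.0, 113.9, -59.3, 3.7, 153.8] [0.1, -1.2, 0.7, 0.1, 0.0, 0.0]
clock: 12.17
position: [0.6203, 0.0057, 0.1787]
ee_rot: [[0.787, -0.174, 0.591], [-0.143, -0.985, -0.1], [0.6, -0.006, -0.8]]
ft_force: [0.4, -0.3, -0.5]
gripper_width: 0.0003
grasp_force: 0.0
t 12.1667 pos [0.6203 0.0057 0.1787] xaxis yaw -10.286933455673871 z [ 0.5912 -0.1    -0.8003] F [ 0.35   -0.2698 -0.5427] w 0.0002572043982611194 gf 0.0
units [-0.1664 -0.0906  1.1165]
[-4.2, 24.4, 116.9, -59.1, 3.7, 153.9] [-0.0, 0.2, -0.1, -0.1, 0.1, 0.0]
```

The lean has put wrist joint 5 at its limit, with q4 on the short side of its range. I'll back off, tilt slightly left, lean past the limit so that q4 goes towards 180, then take the tilt out.

```bash
cat >> d.py <<'E'
print("q",np.round(s["q"],1),"lean",np.degrees(np.arccos(-R[2,2])),"az",np.degrees(np.arctan2(R[1,2],R[0,2])),"y",R[:,1])
E
python3 -m creep '[[0,0,0,0,0,-0.5,0],[0,0,0,0,0,-0.5,0],[0,0,0,0,0,-0.5,0],[0,0,0,0,0,-0.5,0],[0,0,0,0,0,-0.5,0],[0,-0.6,0,0,0,0,0],[0,-0.6,0,0,0,0,0],[0,-0.6,0,0,0,0,0],[0,-0.6,0,0,0,0,0],[0,-0.6,0,0,0,0,0]]';python3 d.py
python3 -m creep '[[0.4,0,0,0,0,0,0],[0.4,0,0,0,0,0,0],[0.4,0,0,0,0,0,0],[0.4,0,0,0,0,0,0],[0.4,0,0,0,0,0,0],[0.4,0,0,0,0,0,0],[0.4,0,0,0,0,0,0],[0,0,0,0,0,0,0],[0,0,0,0,0,0,0],[0,0,0,0,0,0,0]]';python3 d.py
```

```text
clock: 13.0
position: [0.5674, 0.0144, 0.2509]
ee_rot: [[0.914, -0.177, 0.366], [-0.166, -0.984, -0.061], [0.371, -0.005, -0.929]]
ft_force: [-0.6, -0.4, -0.2]
gripper_width: -0.0
grasp_force: 0.0
t 13.0 pos [0.5674 0.0144 0.2509] xaxis yaw -10.277605064823806 z [ 0.3656 -0.0611 -0.9288] F [-0.6229 -0.3537 -0.1722] w -2.760274584859156e-05 gf 0.0
q [ -4.3  15.9 109.5  -3.5  33.   98.4] lean 21.757234144337225 az -9.482813214107411 y [-0.1765 -0.9843 -0.0048]
clock: 13.83
position: [0.5674, 0.0143, 0.2506]
ee_rot: [[0.913, -0.082, 0.399], [-0.164, -0.97, 0.177], [0.372, -0.227, -0.9]]
ft_force: [-0.4, 0.4, 1.0]
gripper_width: 0.0002
grasp_force: 0.0
t 13.8333 pos [0.5674 0.0143 0.2506] xaxis yaw -10.194776971147919 z [ 0.3987  0.177  -0.8998] F [-0.3853  0.4205  0.9975] w 0.00023361608923333518 gf 0.0
q [-11.9  15.7 111.2  26.7  34.6  65.8] lean 25.863170851347498 az 23.937333008337408 y [-0.0819 -0.9704 -0.2272]
```

```bash
python3 -m creep '[[0,0.8,0,0,0,0,0],[0,0.8,0,0,0,0,0],[0,0.8,0,0,0,0,0],[0,0.6,0,0,0,0,0],[0,0.6,0,0,0,0,0],[0,0.6,0,0,0,0,0],[0,0.6,0,0,0,0,0],[0,0.6,0,0,0,0,0],[0,0,0,0,0,0,0],[0,0,0,0,0,0,0]]';python3 d.py
```

```text
clock: 14.67
position: [0.5683, 0.0183, 0.2511]
ee_rot: [[0.699, -0.07, 0.711], [-0.218, -0.969, 0.119], [0.681, -0.238, -0.693]]
ft_force: [0.0, 0.3, 0.7]
gripper_width: -0.0001
grasp_force: 0.0
t 14.6667 pos [0.5683 0.0183 0.2511] xaxis yaw -17.334066874486638 z [ 0.7113  0.119  -0.6928] F [0.0039 0.2785 0.7241] w -9.613001055877605e-05 gf 0.0
q [-11.6  14.1 124.7 101.1  15.3  -7.1] lean 46.150601886656325 az 9.497026139230428 y [-0.0702 -0.9686 -0.2385]
```

```bash
python3 -m creep '[[0,0.5,0,0,0,0,0],[0,0.5,0,0,0,0,0],[0,0.5,0,0,0,0,0],[-0.4,0,0,0,0,0,0],[-0.4,0,0,0,0,0,0],[-0.4,0,0,0,0,0,0],[-0.4,0,0,0,0,0,0],[-0.4,0,0,0,0,0,0],[-0.4,0,0,0,0,0,0],[-0.4,0,0,0,0,0,0]]';python3 d.py
```

```text
clock: 15.5
position: [0.57, 0.0191, 0.2527]
ee_rot: [[0.615, -0.226, 0.756], [-0.229, -0.968, -0.103], [0.755, -0.11, -0.647]]
ft_force: [0.6, -0.8, -0.3]
gripper_width: 0.0002
grasp_force: 0.0
t 15.5 pos [0.57   0.0191 0.2527] xaxis yaw -20.4709522814142 z [ 0.7557 -0.1027 -0.6468] F [ 0.6184 -0.7723 -0.3078] w 0.0001685635285297268 gf 0.0
q [ -3.1  14.7 126.3 198.4  11.2 -96.8] lean 49.69922378463535 az -7.735586304455026 y [-0.2259 -0.9679 -0.1103]
```

```bash
python3 -m creep '[[0,0,-0.35,0,0,0,0],[0,0,-0.35,0,0,0,0],[0,0,-0.35,0,0,0,0],[0,0,-0.35,0,0,0,0],[0,0,-0.3,0,0,0,0],[0,0,0,-0.28,0,0.25,0],[0,0,0,-0.28,0,0.25,0],[0,0,0,-0.28,0,0.2,0],[0,0,0,0,0,0,0],[0,0,0,0,0,0,0]]';python3 d.py .6427 .0057 .143
```

```text
clock: 16.33
position: [0.5694, 0.0188, 0.2083]
ee_rot: [[0.642, -0.132, 0.755], [-0.084, -0.991, -0.102], [0.762, 0.002, -0.648]]
ft_force: [0.6, 0.1, 0.3]
gripper_width: 0.0
grasp_force: 0.0
t 16.3333 pos [0.5694 0.0188 0.2083] xaxis yaw -7.457627648630053 z [ 0.7548 -0.1021 -0.6479] F [0.641  0.0503 0.2906] w 3.814571216113305e-05 gf 0.0
units [-0.038   0.0779  2.4742]
q [ -3.2  19.9 129.2 190.6  18.9 -97.3] lean 49.614561706287624 az -7.701423414163483 y [-0.1322 -0.9912  0.0021]
```

Wrist well inside its ranges now. Advancing along the tool axis to beside the lever.

```bash
python3 -m creep '[[0,0,0,-0.04,0.08,0.2,0],[0,0,0,0,0,0.3,0],[0,0,0,0,0,0.3,0],[0,0,0,0,0,0.3,0],[0,0,0,0,0,0.3,0],[0,0,0,0,0,0.3,0],[0,0,0,0,0,0.3,0],[0,0,0,0,0,0.3,0],[0,0,0,0,0,0.17,0],[0,0,0,0,0,0,0]]';python3 d.py .6427 .0057 .143
python3 - <<'E'
from h import *
a=capture("top");b=capture("scene")
o=np.hstack([cv2.resize(a[120:240,160:320],(400,300)),cv2.resize(b[150:270,170:330],(400,300))])
cv2.imwrite("pics/c6.png",o[:,:,::-1])
E
```

```text
clock: 17.17
position: [0.6428, 0.0047, 0.1419]
ee_rot: [[0.643, -0.134, 0.754], [-0.084, -0.991, -0.104], [0.761, 0.003, -0.648]]
ft_force: [0.2, -0.9, -0.2]
gripper_width: -0.0
grasp_force: 0.0
t 17.1667 pos [0.6428 0.0047 0.1419] xaxis yaw -7.4604530001917135 z [ 0.7542 -0.104  -0.6484] F [ 0.1827 -0.9376 -0.1572] w -4.68071140317492e-05 gf 0.0
units [ 0.0177 -0.0235 -0.0232]
q [ -4.4  31.6 122.7 186.4  24.  -93.9] lean 49.57816082632325 az -7.851943035138253 y [-0.1338 -0.991   0.0034]
```

View pics/c6.png

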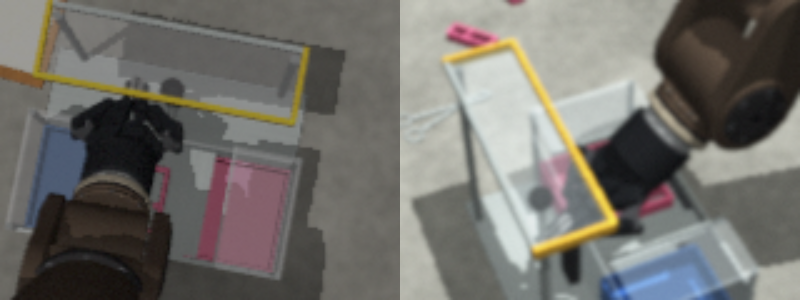

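The fingertips are at (130,95) in top, left of the knob (172,90), and the flap still carries the clamp. Pushing towards the pink side.

```bash
python3 -m creep '[[0,0,0,0,0.15,0,0],[0,0,0,0,0.15,0,0],[0,0,0,0,0.15,0,0],[0,0,0,0,0.15,0,0],[0,0,0,0,0.15,0,0],[0,0,0,0,0.15,0,0],[0,0,0,0,0.1,0,0],[0,0,0,0,0.1,0,0],[0,0,0,0,0.1,0,0],[0,0,0,0,0,0,0]]';python3 d.py
python3 -m creep '[[0,0,0,0,0.1,0,0],[0,0,0,0,0.05,0,0],[0,0,0,0,0,0,0],[0,0,0,0,0,0,0],[0,0,0,0,0,0,0],[0,0,0,0,0,0,0],[0,0,0,0,0,0,0],[0,0,0,0,0,0,0],[0,0,0,0,0,0,0],[0,0,0,0,0,0,0]]';python3 d.py
python3 - <<'E'
from h import *
a=capture("top");b=capture("scene")
o=np.hstack([cv2.resize(a[120:240,160:320],(400,300)),cv2.resize(b[150:270,170:330],(400,300))])
cv2.imwrite("pics/c7.png",o[:,:,::-1])
E
```

```text
clock: 18.1
position: [0.6343, -0.0423, 0.1423]
ee_rot: [[0.645, -0.133, 0.753], [-0.084, -0.991, -0.103], [0.76, 0.004, -0.65]]
ft_force: [-3.2, 6.4, -4.6]
gripper_width: 0.0001
grasp_force: 3.8
t 18.1 pos [ 0.6343 -0.0423  0.1423] xaxis yaw -7.380150500673205 z [ 0.7526 -0.1031 -0.6503] F [-3.2139  6.3727 -4.5869] w 8.795588689855114e-05 gf 3.8355714082717896
q [-10.6  31.1 123.9 174.8  24.5 -87.4] lean 49.43539131205898 az -7.798212953404691 y [-0.1326 -0.9912  0.0036]
clock: 18.93
position: [0.6337, -0.0475, 0.1426]
ee_rot: [[0.644, -0.132, 0.753], [-0.083, -0.991, -0.102], [0.76, 0.004, -0.65]]
ft_force: [-1.6, 7.7, -4.3]
gripper_width: 0.0001
grasp_force: 4.0
t 18.9333 pos [ 0.6337 -0.0475  0.1426] xaxis yaw -7.3145389989328375 z [ 0.7532 -0.1024 -0.6498] F [-1.6455  7.7426 -4.3162] w 6.015150864632039e-05 gf 3.955263899079
q [-11.3  31.1 124.  173.4  24.6 -86.6] lean 49.475926273160525 az -7.744682042825644 y [-0.1316 -0.9913  0.0037]
```

View pics/c7.png

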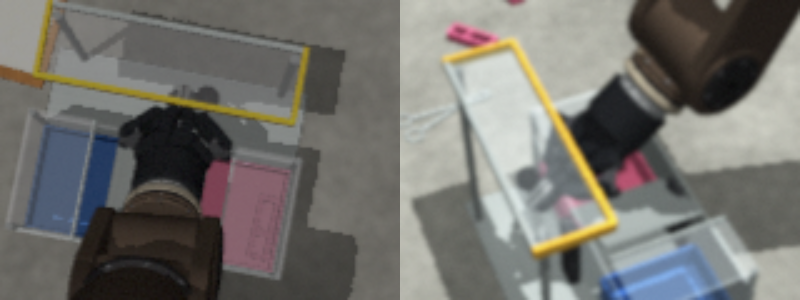

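The knob has moved from (172,90) to (208,98), about 40 mm or 0.52 rad, and the clamp appears to be sliding. I'll push about 12 mm more and hold.

```bash
python3 -m creep '[[0,0,0,0,0.1,0,0],[0,0,0,0,0.1,0,0],[0,0,0,0,0.1,0,0],[0,0,0,0,0,0,0],[0,0,0,0,0,0,0],[0,0,0,0,0,0,0],[0,0,0,0,0,0,0],[0,0,0,0,0,0,0],[0,0,0,0,0,0,0],[0,0,0,0,0,0,0]]';python3 d.py
python3 - <<'E'
from h import *
a=capture("top");b=capture("scene")
o=np.hstack([cv2.resize(a[120:240,160:320],(400,300)),cv2.resize(b[150:270,170:330],(400,300))])
cv2.imwrite("pics/c8.png",o[:,:,::-1])
E
```

```text
clock: 19.87
position: [0.6325, -0.059, 0.1429]
ee_rot: [[0.644, -0.131, 0.754], [-0.082, -0.991, -0.102], [0.761, 0.004, -0.649]]
ft_force: [1.5, 11.8, -4.8]
gripper_width: -0.0002
grasp_force: 5.7
t 19.8667 pos [ 0.6325 -0.059   0.1429] xaxis yaw -7.235365989662105 z [ 0.754  -0.1019 -0.649 ] F [ 1.4955 11.7948 -4.8209] w -0.00020481877493120116 gf 5.730615556240082
q [-12.9  31.  124.1 170.6  24.8 -85.1] lean 49.53737468933638 az -7.693531833088876 y [-0.1305 -0.9914  0.0039]
```

View pics/c8.png

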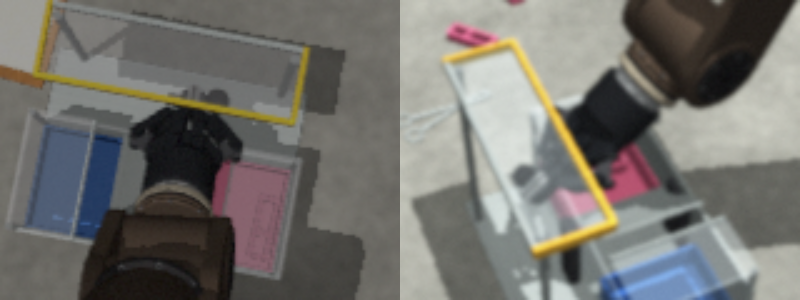

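The knob is now at (219,98), about 52 mm over (near 0.7 rad), and the clamp's outline is inside the pink bin at (265,225). Holding for 2.5 s, then backing off.

```bash

python3 -m creep '[[0,0,0,0,0.05,0,0],[0,0,0,0,0,0,0],[0,0,0,0,0,0,0],[0,0,0,0,0,0,0],[0,0,0,0,0,0,0],[0,0,0,0,0,0,0],[0,0,0,0,0,0,0],[0,0,0,0,0,0,0],[0,0,0,0,0,0,0],[0,0,0,0,0,0,0]]'
python3 -m creep '[[0,0,0,0,0,0,0],[0,0,0,0,0,0,0],[0,0,0,0,0,0,0],[0,0,0,0,0,0,0],[0,0,0,0,0,0,0],[0,0,0,0,0,0,0],[0,0,0,0,0,0,0],[0,0,0,0,0,0,0],[0,0,0,0,0,0,0],[0,0,0,0,0,0,0]]'
python3 -m creep '[[0,0,0,0,0,0,0],[0,0,0,0,0,0,0],[0,0,0,0,0,0,0],[0,0,0,0,0,0,0],[0,0,0,0,0,0,0],[0,0,0,0,0,0,0],[0,0,0,0,0,0,0],[0,0,0,0,0,0,0],[0,0,0,0,0,0,0],[0,0,0,0,0,0,0]]' >/dev/null
python3 -m creep '[[0,0,0,0,-0.25,0,0],[0,0,0,0,-0.25,0,0],[0,0,0,0,-0.25,0,0],[0,0,0,0,-0.25,0,0],[0,0,0,0,-0.25,0,0],[0,0,0,0,-0.25,0,0],[0,0,0,0,-0.25,0,0],[0,0,0,0,-0.1,0,0],[0,0,0,0,0,0,0],[0,0,0,0,0,0,0]]';python3 d.py
```

```text
clock: 20.8
position: [0.6324, -0.0599, 0.1429]
ee_rot: [[0.644, -0.128, 0.754], [-0.08, -0.992, -0.1], [0.761, 0.004, -0.649]]
ft_force: [3.4, 20.3, -5.5]
gripper_width: -0.0001
grasp_force: 10.4
clock: 21.63
position: [0.6324, -0.0599, 0.1429]
ee_rot: [[0.644, -0.128, 0.754], [-0.08, -0.992, -0.1], [0.761, 0.004, -0.649]]
ft_force: [3.8, 20.9, -5.7]
gripper_width: 0.0002
grasp_force: 10.4
clock: 23.3
position: [0.6428, 0.0109, 0.1434]
ee_rot: [[0.642, -0.133, 0.755], [-0.084, -0.991, -0.104], [0.762, 0.003, -0.647]]
ft_force: [-0.5, -0.2, -0.1]
gripper_width: 0.0001
grasp_force: 0.0
t 23.3 pos [0.6428 0.0109 0.1434] xaxis yaw -7.436366905373239 z [ 0.7552 -0.1037 -0.6472] F [-0.4735 -0.2466 -0.0669] w 7.281444553030905e-05 gf 0.0
q [ -3.6  31.5 122.7 187.9  23.9 -94.7] lean 49.665497718443646 az -7.822346380832392 y [-0.1333 -0.9911  0.0033]
```

Held at the stop (force jumped to 20 N), then released. Retreating along the tool axis, then up and back.

```bash

python3 -m creep '[[0,0,0,0,0,-0.3,0],[0,0,0,0,0,-0.4,0],[0,0,0,0,0,-0.4,0],[0,0,0,0,0,-0.4,0],[0,0,0,0,0,-0.4,0],[0,0,0,0,0,-0.4,0],[0,0,0,0,0,-0.4,0],[0,0,0,0,0,-0.4,0],[0,0,0,0,0,-0.4,0],[0,0,0,0,0,0,0]]'
python3 -m creep '[[0,0,0,0,0,-0.2,0],[0,0,0,0,0,-0.2,0],[0,0,0,0,0,0,0],[0,0,0,0,0,0,0],[0,0,0,0,0,0,0],[0,0,0,0,0,0,0],[0,0,0,0,0,0,0],[0,0,0,0,0,0,0],[0,0,0,0,0,0,0],[0,0,0,0,0,0,0]]';python3 d.py
python3 - <<'E'
from h import *
a=capture("top");b=capture("scene")
o=np.hstack([cv2.resize(a[120:240,160:320],(400,300)),cv2.resize(b[150:270,170:330],(400,300))])
cv2.imwrite("pics/c9.png",o[:,:,::-1])
E
```

```text
clock: 24.13
position: [0.5351, 0.0253, 0.2356]
ee_rot: [[0.641, -0.134, 0.756], [-0.084, -0.991, -0.104], [0.763, 0.003, -0.646]]
ft_force: [0.3, 0.6, 0.3]
gripper_width: 0.0002
grasp_force: 0.0
clock: 24.97
position: [0.5251, 0.0271, 0.244]
ee_rot: [[0.642, -0.134, 0.755], [-0.084, -0.991, -0.104], [0.762, 0.003, -0.648]]
ft_force: [-0.2, -0.4, 0.0]
gripper_width: -0.0003
grasp_force: 0.0
t 24.9667 pos [0.5251 0.0271 0.244 ] xaxis yaw -7.444110191592412 z [ 0.7547 -0.104  -0.6478] F [-0.1771 -0.3604  0.0151] w -0.0003183818778104455 gf 0.0
q [  -2.1   12.6  132.1  197.3   14.8 -103.3] lean 49.62339965174902 az -7.845297461170144 y [-0.1336 -0.991   0.0035]
```

View pics/c9.png

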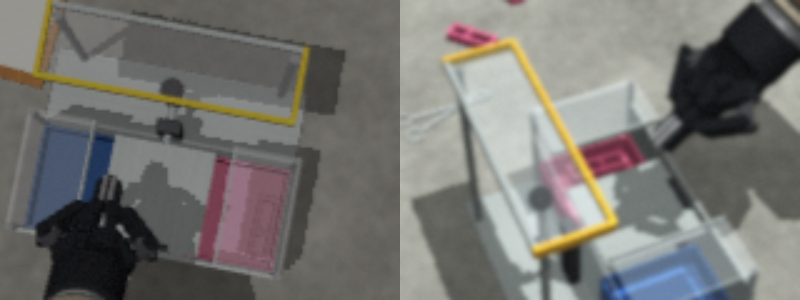

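The knob is back at (172,90), the flap is level and empty, the clamp lies in the pink bin at (265,225), and the tool is free. Handing in.

```bash
python3 -c "
from bench import ticket
print(ticket.close_job())"
```

```text
the job is handed in; nothing more can be done
None
```

The job is handed in: the clamp was laid on the flap, and the lever was held over to the pink side for more than two seconds and has sprung back to the middle. The last picture shows the clamp in the pink bin and the robot touching nothing. No verdict came back.

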